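Chase the thread of a storeroom rack foot

ROBOT

A 6-joint arm with a two-finger parallel gripper is mounted at the origin on the work surface. World frame = base frame: x ahead of the robot, y to its left, z up, the work surface at z = 0. Lengths are in m, angles in degrees, forces in N, time in s.
With the tool pointing down it reaches from about 0.4 to 0.825 m from the base axis. Payload 7 kg.
Tool frame: the origin (TCP) lies between the finger pads; the fingertips stand 11 mm ahead of it and the grasp point (between the pads) lies 8 mm behind it; z points along the fingers, y is the direction in which the jaws open and shut (so a half turn about z gives the same grasp; the last joint's range is limited). The gripper opens to 88 mm and grips with 3 to 60 N. Pads are 19 mm wide; open, the fingers measure 130 mm over their backs; the gripper's body (78 mm by 193 mm) begins 47 mm behind the grasp point.
Start: joints at [81.71, 20.546, 0.682, 0, -70.136, -16.507], TCP at [0.283, 0.613, 0.238] pointing down, gripper open.
Joint ranges: [-176.03, 176.03], [-82.01, 121.73], [-58.28, 71.71], [-173.87, 95.51], [-174.79, -0.11], [-173.66, 173.66]. Speed limits (degrees/s): [136.94, 136.94, 172.46, 180, 180, 180].

INTERFACE

Orientations are given as [roll, pitch, yaw] about the fixed x, y, z axes, in that order (R = Rz(yaw) Ry(pitch) Rx(roll)).
In Python, from plant import r gives the robot as it stands.
- The arm moves only by the shell command python3 -m inch 'ROWS' [OPENING] [FORCE]. ROWS is JSON, a list of rows, each an object of numbers: "x", "y", "z": the shift along the tool's x, y, z as a fraction of full scale; "yaw": the turn about the tool's z as a fraction of full scale. In form: [{"x": .., "y": .., "z": .., "yaw": ..}, ...]. A call has 1 to 5 rows; each row shifts and turns the pose as measured when the row begins, along the tool's axes as they then stand; what a row does not reach is not made up. Full scale, the value 1, is 0.025 m for a shift and 4 degrees for a turn. A row lasts 1/12 s, in which the tool goes at most 41.7 mm and 7.16 degrees, less where a joint would pass 70% of its speed; a pose out of reach is approached as far as the arm can. A call with a number of a shift or a turn outside -1 to 1 is refused whole. A call with a gripper value outside its range is refused whole. OPENING is the opening, from -1 (shut) to 1 (fully open), set as the call begins (- or left out, the last holds). The fingers move at their own pace and stop on an object; FORCE is the grip in N (left out, the last holds). Time passes only in rows, so rows that do not move let the fingers close. It gives the time, the measured TCP pose, the force and the opening at its end, in the units of the state.
- r.get_state(): the state, without advancing time (a new reading comes with each control period).
- r.capture(name): name is "scene" or "top" or "wrist"; returns (picture, depth): 400x640x3 uint8, red, green, blue; 400x640 float32, m along the optical axis (not along the pixel's ray), 0 where there is no reading.
- r.camera_info(name): a dict with "mtx" (3x3 intrinsics, pixels), "pose" (4x4, takes a point from camera to world coordinates). Camera axes: x right, y down, z forward; pixel columns grow to the right and rows downward; lengths in m; the calibration is good to about 2 mm. A picture is of the moment at which its call begins: read the wrist's pose just before it. camera_info takes no time and is no camera call; for the wrist camera it gives the pose at the moment of the call.
- r.close_job(): hands the job in, once; it reports no verdict.
The state is a dict: "time_s": time; "joints": joint angles; "qd": joint speeds; "joint_torque": joint torques, N m; "tcp_pos": TCP position; "eef_rot": TCP orientation; "contact_force": force on the tool from outside, world axes, zero at the start; "moment": the same for the moment, N m; "gripper_width": finger opening in m.
Only numpy, scipy, OpenCV 4.12 (cv2) and the standard library are available. Lean on these libraries where they do the work, as an engineer would, in place of code of your own. Each camera call takes 0.05 s, during which the arm holds its last target. There are 200 camera calls.

TASK

Clean out the thread of the rack foot clamped in the vice with the T-handled tap that is already started in it: turn it clockwise (seen from above) half a turn, ease it back a quarter turn, and repeat until its brass stop collar sits fully down on the white boss. Then let go of the tap, and leave the soap bottle, the antiseptic bottle and the carton where they stand.

Things in the scene. Friction and masses are not known exactly. Their poses are not given: they have to be found in the camera images.
- tap_handle (a point): Centre of the tap's T-bar: a level dark steel bar, 130 x 16 mm and 16 mm high, one end red. x runs along the bar to the red end, z is up; it turns with the tap about the upright line through this point. A 14 mm shank goes down from it to the collar, whose top is 58 mm below. Starts 160 mm above the table, sinks 5 mm per turn clockwise. Cannot move sideways; turning takes about 0.5 N m.
- red_end (a point): Middle of the bar's red end piece (28 mm long), 51.5 mm out from the tap's axis, at the bar's mid-height. Shows how far the tap has been turned.
- collar (a point): Centre of the underside of the tap's brass stop collar (40 mm across, 12 mm high), 70 mm below the bar's centre. Starts 5 mm above the boss and touches it, stopping dead, at full depth. Below it a 24 mm thread enters the boss.
- tap (a joint): Turn of the tap, rad: 0 at the start, growing clockwise from above; 6.25 at full depth. Stays where left. Binds hard at 3.3; to clear it must first have been beyond 2.7 and then be eased back below 1.95. It then binds at 4.87 until, having been beyond 4.2, it is eased back below 3.5; then it runs to full depth. So: half on, quarter back, twice, then on to the end. Do not force it.
- boss_top (a point): Centre of the white boss's top face (54 mm across, 85 mm above the table), on the tap's axis. The white foot block under it (68 x 80 mm, 67 mm high) sits between blue vice jaws (67 mm high) on a fixed base 190 x 120 mm. x runs along the 190 mm; at its +x end is a thin cross bar 90 mm long, 44 mm above the table. None of this moves.
- soap_mid (a point): Loose blue soap bottle with a white pump, 68 mm across, 168 mm high; the point is on its axis 85 mm above its foot. Bystander.
- antiseptic_mid (a point): Loose dark green antiseptic bottle with a red cap, 60 mm across, 144 mm high; the point is on its axis 70 mm above its foot. Bystander.
- carton_mid (a point): Loose white carton with a blue band, 110 x 80 x 70 mm high; the point is its centre. Bystander.

How it is judged (in metres and radians):
On the way, in this order (a step that is already met when the one before it is completed fails the run):
1. the tap is turned forward about half a turn (value of joint tap above 2.7 rad), for 0.05 s.
2. the tap is eased back about a quarter turn (value of joint tap below 2 rad), for 0.05 s.
3. the tap is turned forward about half a turn again (value of joint tap above 4.2 rad), for 0.05 s.
4. the tap is eased back about a quarter turn again (value of joint tap below 3.55 rad), for 0.05 s.
At the end, for the whole second after the job is handed in: The tap stands at its full depth, collar down on the boss (turned at least 6.0 of 6.25 rad, a gap under 0.25 mm), at rest and let go (value of joint tap above 6 rad and not (velocity of joint tap above 0.1 rad/s) and velocity of joint tap above -0.1 rad/s); the robot touches nothing.
It fails at once if the soap bottle is shoved more than 25 mm or tipped (distance of soap_mid from where it was at the start of the episode above 0.025 m or angle between soap_mid's own z axis and vertical above 0.3 rad).
It fails at once if the antiseptic bottle is shoved more than 25 mm or tipped (distance of antiseptic_mid from where it was at the start of the episode above 0.025 m or angle between antiseptic_mid's own z axis and vertical above 0.3 rad).
It fails at once if the carton is shoved more than 25 mm or tipped (distance of carton_mid from where it was at the start of the episode above 0.025 m or angle between carton_mid's own z axis and vertical above 0.3 rad).
It also fails if it takes over 72 s, if anything falls off the work surface, if the arm or the gripper's body presses on something with over 40 N, if the wrist force passes 120 N, or if a joint passes its speed limit or range.

## Working session

There is one attempt and no reset: what is moved stays moved. The work goes in short steps, Python scripts to look and compute and a shell command to move; the robot and the scene stay as the last step left them, time stands still between calls to the robot, and variables do not carry over. Pictures are saved under pics/ and viewed, about 8 in all and at most 12, crops included, and the job is handed in when it is done.

```bash
ls; mkdir -p pics
python3 - <<'E'
from plant import r
import cv2,numpy as np
print(r.get_state())
for n in("scene","top"):
    p,d=r.capture(n); i=r.camera_info(n); np.savez(f"pics/{n}.npz",p=p,d=d,m=i["mtx"],T=i["pose"])
    cv2.imwrite(f"pics/{n}.png",p[:,:,::-1])
    print(n,np.array(i["mtx"]).round(1).tolist(),np.array(i["pose"]).round(3).tolist())
E
```

```text
pics
{'time_s': 0.0, 'joints': array([ 8.17093334e+01,  2.05899931e+01,  6.32008874e-01, -1.94427505e-02,
       -7.01361742e+01, -1.65081146e+01]), 'qd': array([-0.04293073,  0.04377517, -0.02660745,  0.09554211, -0.04504161,
        0.00522717]), 'joint_torque': array([ 1.38869789e-03, -5.82719314e+01,  2.93048644e+01,  6.99741885e+00,
        6.85591658e-03, -1.58814692e-04]), 'tcp_pos': array([0.2829308 , 0.61230364, 0.23662768]), 'eef_rot': array([ 1.79904529e+02, -9.23372314e-03, -2.48053950e+01]), 'contact_force': array([0.02915386, 0.09067772, 0.31511923]), 'moment': array([ 0.01455421, -0.01768284,  0.01191044]), 'gripper_width': 0.08774501692768254}
scene [[513.9, 0.0, 308.8], [0.0, 513.9, 201.8], [0.0, 0.0, 1.0]] [[-0.013, 0.777, -0.629, 1.303], [1.0, 0.015, -0.002, -0.002], [0.008, -0.629, -0.777, 1.116], [0.0, 0.0, 0.0, 1.0]]
top [[504.9, 0.0, 317.9], [0.0, 504.9, 197.2], [0.0, 0.0, 1.0]] [[0.009, -0.995, 0.095, 0.424], [-1.0, -0.011, -0.02, 0.009], [0.021, -0.095, -0.995, 1.232], [0.0, 0.0, 0.0, 1.0]]
```

View pics/top.png

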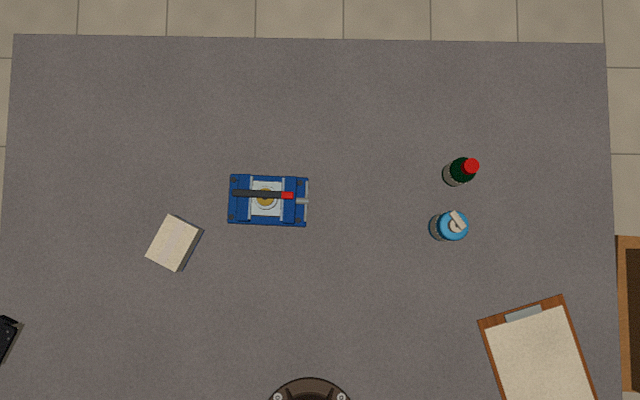

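View pics/scene.png

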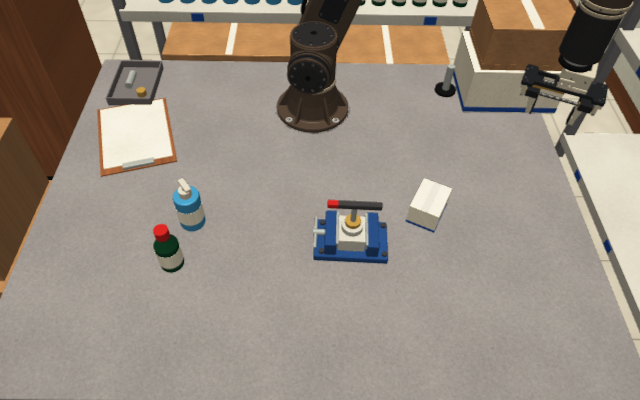

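Run:
```python
import numpy as np
for n in("top","scene"):
    f=np.load(f"pics/{n}.npz");d=f["d"];m=f["m"];T=f["T"]
    v,u=np.mgrid[:400,:640]
    P=np.stack([(u-m[0,2])/m[0,0]*d,(v-m[1,2])/m[1,1]*d,d],-1)@T[:3,:3].T+T[:3,3]
    X,Y,Z=P[...,0],P[...,1],P[...,2]
    near=(abs(X-.43)<.12)&(abs(Y-.1)<.12)&(d>0)
    b=near&(Z>.15)&(Z<.18)
    q=P[b];print(n,"bar",b.sum(),q.mean(0).round(4))
    c=q[:,:2].mean(0);w,V=np.linalg.eigh(np.cov((q[:,:2]-c).T));t=(q[:,:2]-c)@V[:,1]
    mid=c+V[:,1]*(t.max()+t.min())/2
    print(" axis",V[:,1].round(3),"len",np.ptp(t).round(4),"mid",mid.round(4),"z",np.median(q[:,2]).round(4))
    p=f["p"].astype(int);red=b&(p[...,0]>120)&(p[...,1]<80);print(" red",P[red].mean(0).round(4),red.sum())
    for z0,z1 in((.08,.095),(.095,.11)):
        k=near&(Z>z0)&(Z<z1);print(" ",z0,k.sum(),P[k].min(0).round(3),P[k].max(0).round(3))
    for nm,(x0,x1,y0,y1) in dict(car=(.25,.5,.17,.45),bot=(.25,.6,-.5,-.15)).items():
        k=(X>x0)&(X<x1)&(Y>y0)&(Y<y1)&(Z>.03)&(d>0);print(" ",nm,P[k].min(0).round(3),P[k].max(0).round(3))
```

```text
top bar 488 [0.5314 0.106  0.1673]
 axis [0.042 0.999] len 0.1296 mid [0.5315 0.1069] z 0.1676
 red [0.5298 0.0536 0.1677] 81
  0.08 110 [0.505 0.081 0.08 ] [0.549 0.132 0.094]
  0.095 108 [0.513 0.089 0.097] [0.55  0.125 0.107]
  car [0.361 0.171 0.03 ] [0.499 0.38  0.078]
  bot [ 0.437 -0.376  0.03 ] [ 0.6   -0.281  0.173]
scene bar 453 [0.5383 0.103  0.1638]
 axis [0.04  0.999] len 0.1295 mid [0.5383 0.1031] z 0.1651
 red [0.5358 0.0522 0.1665] 60
  0.08 69 [0.516 0.079 0.08 ] [0.55  0.129 0.095]
  0.095 129 [0.518 0.085 0.095] [0.55  0.123 0.11 ]
  car [0.366 0.171 0.03 ] [0.499 0.377 0.076]
  bot [ 0.444 -0.365  0.03 ] [ 0.6   -0.283  0.172]
```

```bash
python3 -m inch '[{"x":0.88,"y":0.71},{"x":0.88,"y":0.71},{"x":0.88,"y":0.71},{"x":0.88,"y":0.71},{"x":0.88,"y":0.71}]' 1 30
python3 -m inch '[{"x":0.88,"y":0.71},{"x":0.88,"y":0.71},{"x":0.88,"y":0.71},{"x":0.88,"y":0.71},{"x":0.88,"y":0.71}]'
python3 -c "
from plant import r;print(r.get_state()['joints'])"
```

```text
[ 8.17108113e+01  2.05875774e+01  6.41195075e-01 -1.80883918e-02
 -7.01390509e+01 -1.65056995e+01]validation failed for argument at $[0]...
validation failed for argument at $[0]...
```

```bash
python3 -m inch '[{"x":0.88,"y":0.71,"z":0,"yaw":0},{"x":0.88,"y":0.71,"z":0,"yaw":0},{"x":0.88,"y":0.71,"z":0,"yaw":0},{"x":0.88,"y":0.71,"z":0,"yaw":0},{"x":0.88,"y":0.71,"z":0,"yaw":0}]' 1 30
python3 -c "
from plant import r;print(r.get_state()['joints'])"
```

```text
time_s: 0.52
tcp_pos: [0.3444, 0.4845, 0.2322]
eef_rot: [179.6, -0.0, -24.5]
contact_force: [-0.2, 1.0, 0.0]
gripper_width: 0.0877
[ 7.34010761e+01  1.34751784e+01 -9.97958347e+00 -2.69303991e-02
 -6.69792707e+01 -7.86194954e+00]
```

```bash
python3 -m inch '[{"x":0.88,"y":0.71,"z":0,"yaw":0},{"x":0.88,"y":0.71,"z":0,"yaw":0},{"x":0.88,"y":0.71,"z":0,"yaw":0},{"x":0.88,"y":0.71,"z":0,"yaw":0},{"x":0.88,"y":0.71,"z":0,"yaw":0}]'
python3 -m inch '[{"x":0.88,"y":0.71,"z":0,"yaw":0},{"x":0.88,"y":0.71,"z":0,"yaw":0},{"x":0.88,"y":0.71,"z":0,"yaw":0},{"x":0.88,"y":0.71,"z":0,"yaw":0},{"x":0.88,"y":0.71,"z":0,"yaw":0}]'
python3 -m inch '[{"x":0.88,"y":0.71,"z":0,"yaw":0},{"x":0.88,"y":0.71,"z":0,"yaw":0},{"x":0.88,"y":0.71,"z":0,"yaw":0},{"x":0.5,"y":0.4,"z":0,"yaw":0},{"x":0,"y":0,"z":0,"yaw":-1}]'
python3 -m inch '[{"x":0,"y":0,"z":0,"yaw":-1},{"x":0,"y":0,"z":0,"yaw":-1},{"x":0,"y":0,"z":0,"yaw":-1},{"x":0,"y":0,"z":0,"yaw":-1},{"x":0,"y":0,"z":0,"yaw":-1}]'
python3 -m inch '[{"x":0,"y":0,"z":0,"yaw":-1},{"x":0,"y":0,"z":0,"yaw":-1},{"x":0,"y":0,"z":0,"yaw":-1},{"x":0,"y":0,"z":0,"yaw":-1},{"x":0,"y":0,"z":0,"yaw":-1}]'
python3 -c "
from plant import r;print(r.get_state()['joints'])"
```

```text
time_s: 0.93
tcp_pos: [0.4088, 0.3505, 0.2312]
eef_rot: [179.4, 0.0, -24.4]
contact_force: [-0.4, -0.2, 0.4]
gripper_width: 0.0877
time_s: 1.35
tcp_pos: [0.4732, 0.2166, 0.2313]
eef_rot: [179.3, 0.1, -24.4]
contact_force: [0.2, 0.3, 0.5]
gripper_width: 0.0875
time_s: 1.77
tcp_pos: [0.5202, 0.1172, 0.2308]
eef_rot: [179.2, 0.2, -20.6]
contact_force: [0.1, 1.3, -0.3]
gripper_width: 0.0875
time_s: 2.18
tcp_pos: [0.5196, 0.1138, 0.2288]
eef_rot: [179.2, 0.7, 0.0]
contact_force: [-0.0, -0.3, 0.1]
gripper_width: 0.0879
time_s: 2.6
tcp_pos: [0.5183, 0.1131, 0.227]
eef_rot: [179.5, 1.2, 21.0]
contact_force: [-0.3, 0.0, 0.8]
gripper_width: 0.0874
[ 33.64969167   8.05547611 -17.66868569   0.21778039 -65.55576245
  77.28693094]
```

```bash
python3 -m inch '[{"x":0,"y":0,"z":0,"yaw":-1},{"x":0,"y":0,"z":0,"yaw":-1},{"x":0,"y":0,"z":0,"yaw":-1},{"x":0,"y":0,"z":0,"yaw":-1},{"x":0,"y":0,"z":0,"yaw":-1}]'
python3 -m inch '[{"x":0,"y":0,"z":0,"yaw":-1},{"x":0,"y":0,"z":0,"yaw":-1},{"x":0,"y":0,"z":0,"yaw":-1},{"x":0,"y":0,"z":0,"yaw":-1},{"x":0,"y":0,"z":0,"yaw":-1}]'
python3 -m inch '[{"x":0,"y":0,"z":0,"yaw":-1},{"x":0,"y":0,"z":0,"yaw":-1},{"x":0,"y":0,"z":0,"yaw":-1},{"x":0,"y":0,"z":0,"yaw":-1},{"x":0,"y":0,"z":0,"yaw":-1}]'
python3 -m inch '[{"x":0,"y":0,"z":0,"yaw":-1},{"x":0,"y":0,"z":0,"yaw":-0.3},{"x":0,"y":0,"z":0,"yaw":0}]'
cat > look.py <<'E'
from plant import r
import cv2,numpy as np,sys
def cloud(n):
    i=r.camera_info(n);p,d=r.capture(n);m=np.array(i["mtx"]);T=np.array(i["pose"])
    v,u=np.mgrid[:400,:640]
    P=np.stack([(u-m[0,2])/m[0,0]*d,(v-m[1,2])/m[1,1]*d,d],-1)@T[:3,:3].T+T[:3,3]
    P[d<=0]=np.nan
    return p,P
def show():
    s=r.get_state();print("t",s["time_s"],"j",s["joints"].round(1),"tcp",s["tcp_pos"].round(4),s["eef_rot"].round(1),"F",s["contact_force"].round(1),"M",s["moment"].round(2),"w",round(s["gripper_width"],4))
    return s
E
python3 - <<'E'
from look import *
show()
p,P=cloud("wrist");cv2.imwrite("pics/w1.png",p[:,:,::-1])
X,Y,Z=np.moveaxis(P,-1,0)
b=(abs(X-.532)<.09)&(abs(Y-.106)<.09)&(Z>.145)&(Z<.18)
q=P[b];c=q[:,:2].mean(0);w,V=np.linalg.eigh(np.cov((q[:,:2]-c).T));t=(q[:,:2]-c)@V[:,1]
print(b.sum(),c,V[:,1],np.ptp(t),c+V[:,1]*(t.max()+t.min())/2,np.median(q[:,2]))
E
```

```text
time_s: 3.02
tcp_pos: [0.5169, 0.1125, 0.2252]
eef_rot: [-179.9, 1.5, 42.0]
contact_force: [0.6, 0.6, -0.5]
gripper_width: 0.0877
time_s: 3.43
tcp_pos: [0.5154, 0.112, 0.2234]
eef_rot: [-179.2, 1.5, 63.1]
contact_force: [-0.3, -0.4, -0.6]
gripper_width: 0.0879
time_s: 3.85
tcp_pos: [0.5141, 0.1115, 0.2217]
eef_rot: [-178.6, 1.2, 84.1]
contact_force: [-0.5, -0.2, 0.3]
gripper_width: 0.0874
time_s: 4.1
tcp_pos: [0.5133, 0.1112, 0.2207]
eef_rot: [-178.3, 1.1, 89.7]
contact_force: [0.5, -0.4, -0.2]
gripper_width: 0.0874
t 4.1 j [ 33.6   8.3 -18.2   0.  -65.6 146. ] tcp [0.5133 0.1112 0.2207] [-178.3    1.1   89.7] F [ 0.5 -0.4 -0.2] M [-0.05 -0.21 -0.02] w 0.0874
3217 [0.53532446 0.11999682] [0.03758749 0.99929334] 0.12983023017874523 [0.53474936 0.10470733] 0.16783273447461755
```

View pics/w1.png

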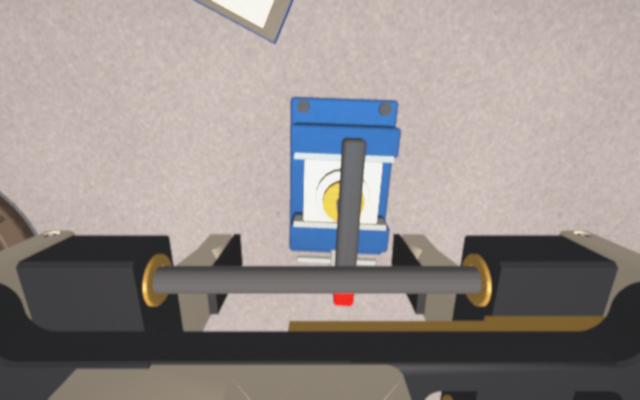

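```bash
python3 -m inch '[{"x":-0.05,"y":0.3,"z":0.1,"yaw":0.5},{"x":-0.05,"y":0.3,"z":0.6,"yaw":0},{"x":-0.05,"y":0.3,"z":0.6,"yaw":0},{"x":-0.05,"y":0.05,"z":0.6,"yaw":0},{"x":0,"y":0,"z":0.5,"yaw":0}]'
python3 -c "
from look import *;show()"
```

```text
time_s: 4.57
tcp_pos: [0.538, 0.1051, 0.1615]
eef_rot: [-178.7, 1.0, 86.9]
contact_force: [0.2, 0.6, -0.8]
gripper_width: 0.0876
t 4.5667 j [ 3.160e+01  1.320e+01 -2.040e+01  1.000e-01 -5.800e+01  1.452e+02] tcp [0.538  0.1051 0.1615] [-178.7    1.    86.9] F [ 0.2  0.6 -0.8] M [-0.01 -0.14  0.04] w 0.0876
```

```bash
python3 -m inch '[{"x":0,"y":-0.12,"z":0.36,"yaw":0}]'
python3 -m inch '[{"x":0,"y":0,"z":-0.01,"yaw":0},{"x":0,"y":0,"z":-0.01,"yaw":0},{"x":0,"y":0,"z":-0.01,"yaw":0},{"x":0,"y":0,"z":-0.01,"yaw":0},{"x":0,"y":0,"z":-0.01,"yaw":0}]' -1 60
python3 -m inch '[{"x":0,"y":0,"z":-0.01,"yaw":0},{"x":0,"y":0,"z":-0.01,"yaw":0},{"x":0,"y":0,"z":-0.01,"yaw":0}]'
python3 -c "
from look import *;show()"
```

```text
time_s: 4.65
tcp_pos: [0.5348, 0.1048, 0.1512]
eef_rot: [-178.7, 1.1, 86.8]
contact_force: [-0.4, -0.4, -0.9]
gripper_width: 0.0876
time_s: 5.07
tcp_pos: [0.5336, 0.1047, 0.1522]
eef_rot: [-178.6, 1.1, 86.6]
contact_force: [-0.1, 0.2, -0.9]
gripper_width: 0.0597
time_s: 5.32
tcp_pos: [0.5344, 0.1052, 0.1548]
eef_rot: [-178.7, 1.0, 86.6]
contact_force: [0.0, 0.3, -1.0]
gripper_width: 0.0401
t 5.3167 j [ 3.180e+01  1.320e+01 -2.130e+01  1.000e-01 -5.700e+01  1.447e+02] tcp [0.5344 0.1052 0.1548] [-178.7    1.    86.6] F [ 0.   0.3 -1. ] M [ 0.   -0.25  0.01] w 0.0401
```

```bash
python3 -m inch '[{"x":0,"y":0,"z":0.12,"yaw":0},{"x":0,"y":0,"z":0,"yaw":0},{"x":0,"y":0,"z":0,"yaw":0},{"x":0,"y":0,"z":0,"yaw":0},{"x":0,"y":0,"z":0,"yaw":0}]'
python3 -c "
from look import *;show()"
```

```text
time_s: 5.73
tcp_pos: [0.5346, 0.1053, 0.152]
eef_rot: [-178.8, 1.0, 86.7]
contact_force: [-0.1, -0.1, 1.2]
gripper_width: 0.0156
t 5.7333 j [ 31.9  13.4 -21.6   0.2 -56.6 144.7] tcp [0.5346 0.1053 0.152 ] [-178.8    1.    86.7] F [-0.1 -0.1  1.2] M [ 0.05 -0.07  0.33] w 0.0156
```

```bash
python3 -m inch '[{"x":0,"y":0,"z":0,"yaw":1},{"x":0,"y":0,"z":0,"yaw":1},{"x":0,"y":0,"z":0,"yaw":1},{"x":0,"y":0,"z":0,"yaw":1},{"x":0,"y":0,"z":0,"yaw":1}]'
python3 -c "
from look import *;show()"
python3 -m inch '[{"x":0,"y":0,"z":0,"yaw":1},{"x":0,"y":0,"z":0,"yaw":1},{"x":0,"y":0,"z":0,"yaw":1},{"x":0,"y":0,"z":0,"yaw":1},{"x":0,"y":0,"z":0,"yaw":1}]'
python3 -c "
from look import *;show()
p,P=cloud('top');X,Y,Z=np.moveaxis(P,-1,0);p=p.astype(int)
red=(abs(X-.534)<.08)&(abs(Y-.105)<.08)&(p[...,0]>120)&(p[...,1]<80)&(Z>.1);print(red.sum(),P[red].mean(0))"
```

```text
time_s: 6.15
tcp_pos: [0.5348, 0.1052, 0.1517]
eef_rot: [-179.3, 1.5, 66.5]
contact_force: [-0.1, -0.5, -1.2]
gripper_width: 0.0155
t 6.15 j [ 31.9  13.4 -21.6   0.3 -56.6 124.4] tcp [0.5348 0.1052 0.1517] [-179.3    1.5   66.5] F [-0.1 -0.5 -1.2] M [-0.15 -0.45  0.86] w 0.0155
time_s: 6.57
tcp_pos: [0.5351, 0.105, 0.1515]
eef_rot: [-180.0, 1.7, 46.0]
contact_force: [0.5, -1.7, -2.6]
gripper_width: 0.0156
t 6.5667 j [ 32.   13.5 -21.6   0.5 -56.6 103.7] tcp [0.5351 0.105  0.1515] [-180.     1.7   46. ] F [ 0.5 -1.7 -2.6] M [-0.05 -0.5   0.89] w 0.0156
81 [0.49761507 0.066527   0.16705451]
```

```bash
python3 -m inch '[{"x":0,"y":0,"z":0,"yaw":1},{"x":0,"y":0,"z":0,"yaw":1},{"x":0,"y":0,"z":0,"yaw":1},{"x":0,"y":0,"z":0,"yaw":1},{"x":0,"y":0,"z":0,"yaw":1}]'
python3 -m inch '[{"x":0,"y":0,"z":0,"yaw":1},{"x":0,"y":0,"z":0,"yaw":1},{"x":0,"y":0,"z":0,"yaw":1},{"x":0,"y":0,"z":0,"yaw":1},{"x":0,"y":0,"z":0,"yaw":1}]'
python3 -m inch '[{"x":0,"y":0,"z":0,"yaw":1},{"x":0,"y":0,"z":0,"yaw":1},{"x":0,"y":0,"z":0,"yaw":1},{"x":0,"y":0,"z":0,"yaw":1},{"x":0,"y":0,"z":0,"yaw":1}]'
python3 -m inch '[{"x":0,"y":0,"z":0,"yaw":1},{"x":0,"y":0,"z":0,"yaw":1},{"x":0,"y":0,"z":0,"yaw":1},{"x":0,"y":0,"z":0,"yaw":1},{"x":0,"y":0,"z":0,"yaw":1}]'
python3 -m inch '[{"x":0,"y":0,"z":0,"yaw":1},{"x":0,"y":0,"z":0,"yaw":1},{"x":0,"y":0,"z":0,"yaw":1},{"x":0,"y":0,"z":0,"yaw":1},{"x":0,"y":0,"z":0,"yaw":1}]'
cat >> look.py <<'E'
def red(c=(.5345,.105)):
    p,P=cloud('top');X,Y,Z=np.moveaxis(P,-1,0);p=p.astype(int)
    k=(abs(X-c[0])<.08)&(abs(Y-c[1])<.08)&(p[...,0]>120)&(p[...,1]<80)&(Z>.1);m=P[k].mean(0)
    a=np.degrees(np.arctan2(m[1]-c[1],m[0]-c[0]));print("red n",k.sum(),m.round(4),"turned deg mod 360",round((-92.2-a)%360,1))
E
python3 -c "
from look import *;show();red()"
```

```text
time_s: 7.03
tcp_pos: [0.5352, 0.1048, 0.1512]
eef_rot: [179.4, 1.7, 25.7]
contact_force: [0.6, -1.1, -0.3]
gripper_width: 0.0157
time_s: 7.45
tcp_pos: [0.5353, 0.1045, 0.1509]
eef_rot: [178.8, 1.3, 5.5]
contact_force: [-0.7, -2.0, -0.7]
gripper_width: 0.0155
time_s: 7.87
tcp_pos: [0.5353, 0.1043, 0.1505]
eef_rot: [178.4, 0.8, -14.6]
contact_force: [-1.4, -1.1, -0.5]
gripper_width: 0.0157
time_s: 8.28
tcp_pos: [0.5352, 0.104, 0.1502]
eef_rot: [178.2, 0.2, -34.7]
contact_force: [-1.0, -1.9, -0.9]
gripper_width: 0.0156
time_s: 8.7
tcp_pos: [0.535, 0.1039, 0.1501]
eef_rot: [178.3, -0.5, -54.8]
contact_force: [0.1, -1.2, -1.4]
gripper_width: 0.0155
t 8.7 j [ 32.   13.5 -21.9   0.7 -56.3   2.7] tcp [0.535  0.1039 0.1501] [178.3  -0.5 -54.8] F [ 0.1 -1.2 -1.4] M [ 0.15 -0.36  0.88] w 0.0155
red n 69 [0.4974 0.1473 0.1744] turned deg mod 360 136.5
```

```bash
python3 -m inch '[{"x":0,"y":0,"z":0,"yaw":1},{"x":0,"y":0,"z":0,"yaw":1},{"x":0,"y":0,"z":0,"yaw":1},{"x":0,"y":0,"z":0,"yaw":1},{"x":0,"y":0,"z":0,"yaw":1}]'
python3 -m inch '[{"x":0,"y":0,"z":0,"yaw":1},{"x":0,"y":0,"z":0,"yaw":1},{"x":0,"y":0,"z":0,"yaw":0}]'
python3 -c "
from look import *;show();red()
p,d=r.capture('scene');cv2.imwrite('pics/s2.png',cv2.resize(p[150:290,280:460,::-1],None,fx=4,fy=4))"
```

```text
time_s: 9.17
tcp_pos: [0.5348, 0.1037, 0.1498]
eef_rot: [178.5, -1.1, -74.8]
contact_force: [0.3, -1.0, 1.1]
gripper_width: 0.0161
time_s: 9.42
tcp_pos: [0.5346, 0.1037, 0.1496]
eef_rot: [178.6, -1.3, -82.7]
contact_force: [-1.4, -1.4, -0.5]
gripper_width: 0.0157
t 9.4167 j [ 32.   13.5 -22.    0.7 -56.3 -25.2] tcp [0.5346 0.1037 0.1496] [178.6  -1.3 -82.7] F [-1.4 -1.4 -0.5] M [ 0.02 -0.35  0.1 ] w 0.0157
red n 0 [nan nan nan] turned deg mod 360 nanlook.py:14: RuntimeWarning: Mean of empty slice.
  k=(abs(X-c[0])<.08)&(abs(Y-c[1])<.08)&(p[...,0]>120)&(p[...,1]<80)&(Z>.1);m=P[k].mean(0)
  ret = um.true_divide(
```

View pics/s2.png

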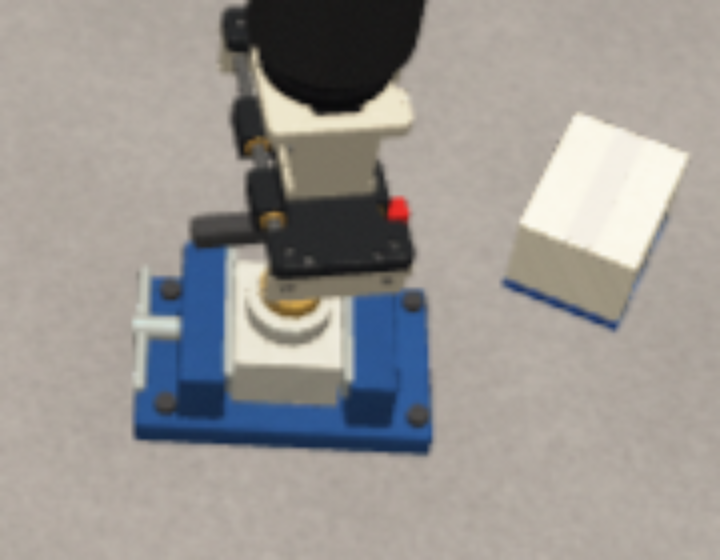

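```bash
python3 -m inch '[{"x":0,"y":0,"z":0,"yaw":-1},{"x":0,"y":0,"z":0,"yaw":-1},{"x":0,"y":0,"z":0,"yaw":-1},{"x":0,"y":0,"z":0,"yaw":-1},{"x":0,"y":0,"z":0,"yaw":-1}]'
python3 -m inch '[{"x":0,"y":0,"z":0,"yaw":-1},{"x":0,"y":0,"z":0,"yaw":-1},{"x":0,"y":0,"z":0,"yaw":-1},{"x":0,"y":0,"z":0,"yaw":-1},{"x":0,"y":0,"z":0,"yaw":-1}]'
python3 -m inch '[{"x":0,"y":0,"z":0,"yaw":-1},{"x":0,"y":0,"z":0,"yaw":-1},{"x":0,"y":0,"z":0,"yaw":-1},{"x":0,"y":0,"z":0,"yaw":-1},{"x":0,"y":0,"z":0,"yaw":-1}]'
python3 -m inch '[{"x":0,"y":0,"z":0,"yaw":-1},{"x":0,"y":0,"z":0,"yaw":-1},{"x":0,"y":0,"z":0,"yaw":0}]'
python3 -c "
from look import *;show();red()"
```

```text
time_s: 9.93
tcp_pos: [0.5349, 0.1038, 0.1498]
eef_rot: [178.4, -0.5, -61.5]
contact_force: [-0.9, 0.3, 1.0]
gripper_width: 0.0154
time_s: 10.35
tcp_pos: [0.5351, 0.104, 0.1501]
eef_rot: [178.6, 0.2, -40.2]
contact_force: [-1.8, -0.3, 0.4]
gripper_width: 0.0156
time_s: 10.77
tcp_pos: [0.5353, 0.1043, 0.1504]
eef_rot: [179.0, 0.8, -18.8]
contact_force: [-1.8, -0.2, -0.3]
gripper_width: 0.0156
time_s: 11.02
tcp_pos: [0.5353, 0.1044, 0.1505]
eef_rot: [179.3, 0.9, -10.0]
contact_force: [0.2, 0.6, -0.6]
gripper_width: 0.0155
t 11.0167 j [ 31.6  13.4 -21.7  -0.1 -56.1  48.5] tcp [0.5353 0.1044 0.1505] [179.3   0.9 -10. ] F [ 0.2  0.6 -0.6] M [ 0.01 -0.28 -0.49] w 0.0155
red n 86 [0.481  0.1152 0.1663] turned deg mod 360 98.6
```

```bash
python3 -m inch '[{"x":0,"y":0,"z":0,"yaw":1},{"x":0,"y":0,"z":0,"yaw":1},{"x":0,"y":0,"z":0,"yaw":1},{"x":0,"y":0,"z":0,"yaw":1},{"x":0,"y":0,"z":0,"yaw":1}]'
python3 -m inch '[{"x":0,"y":0,"z":0,"yaw":1},{"x":0,"y":0,"z":0,"yaw":1},{"x":0,"y":0,"z":0,"yaw":1},{"x":0,"y":0,"z":0,"yaw":1},{"x":0,"y":0,"z":0,"yaw":1}]'
python3 -m inch '[{"x":0,"y":0,"z":0,"yaw":1},{"x":0,"y":0,"z":0,"yaw":1},{"x":0,"y":0,"z":0,"yaw":1},{"x":0,"y":0,"z":0,"yaw":1},{"x":0,"y":0,"z":0,"yaw":1}]'
python3 -m inch '[{"x":0,"y":0,"z":0,"yaw":1},{"x":0,"y":0,"z":0,"yaw":1},{"x":0,"y":0,"z":0,"yaw":1},{"x":0,"y":0,"z":0,"yaw":1},{"x":0,"y":0,"z":0,"yaw":1}]'
python3 -m inch '[{"x":0,"y":0,"z":0,"yaw":1},{"x":0,"y":0,"z":0,"yaw":1},{"x":0,"y":0,"z":0,"yaw":1},{"x":0,"y":0,"z":0,"yaw":1},{"x":0,"y":0,"z":0,"yaw":1}]'
python3 -c "
from look import *;show()"
```

```text
time_s: 11.48
tcp_pos: [0.5352, 0.1042, 0.1504]
eef_rot: [178.8, 0.5, -30.6]
contact_force: [-1.0, 0.1, 0.1]
gripper_width: 0.0157
time_s: 11.9
tcp_pos: [0.5351, 0.1039, 0.1501]
eef_rot: [178.5, -0.0, -51.2]
contact_force: [-0.9, -1.0, -0.7]
gripper_width: 0.0159
time_s: 12.32
tcp_pos: [0.5348, 0.1038, 0.1498]
eef_rot: [178.5, -0.7, -71.9]
contact_force: [-1.0, -0.6, -1.0]
gripper_width: 0.0155
time_s: 12.73
tcp_pos: [0.5345, 0.1037, 0.1495]
eef_rot: [178.9, -1.4, -92.5]
contact_force: [-0.3, -0.4, -0.5]
gripper_width: 0.0153
time_s: 13.15
tcp_pos: [0.5343, 0.1038, 0.1492]
eef_rot: [179.4, -1.9, -113.2]
contact_force: [-0.0, -0.3, 0.1]
gripper_width: 0.0158
t 13.15 j [ 32.1  13.6 -22.    0.7 -56.3 -55.7] tcp [0.5343 0.1038 0.1492] [ 179.4   -1.9 -113.2] F [-0.  -0.3  0.1] M [ 0.52 -0.1   1.08] w 0.0158
```

```bash
python3 -m inch '[{"x":0,"y":0,"z":0,"yaw":1},{"x":0,"y":0,"z":0,"yaw":1},{"x":0,"y":0,"z":0,"yaw":1},{"x":0,"y":0,"z":0,"yaw":1},{"x":0,"y":0,"z":0,"yaw":1}]'
python3 -m inch '[{"x":0,"y":0,"z":0,"yaw":1},{"x":0,"y":0,"z":0,"yaw":1},{"x":0,"y":0,"z":0,"yaw":1},{"x":0,"y":0,"z":0,"yaw":1},{"x":0,"y":0,"z":0,"yaw":1}]'
python3 -m inch '[{"x":0,"y":0,"z":0,"yaw":1},{"x":0,"y":0,"z":0,"yaw":1},{"x":0,"y":0,"z":0,"yaw":1},{"x":0,"y":0,"z":0,"yaw":1},{"x":0,"y":0,"z":0,"yaw":0}]'
python3 -c "
from look import *;show();red()"
```

```text
time_s: 13.57
tcp_pos: [0.534, 0.1039, 0.1489]
eef_rot: [-179.8, -2.0, -134.0]
contact_force: [0.3, -1.1, -0.5]
gripper_width: 0.0156
time_s: 13.98
tcp_pos: [0.5338, 0.1041, 0.1486]
eef_rot: [-179.1, -1.9, -154.7]
contact_force: [-0.6, -0.3, 0.0]
gripper_width: 0.0154
time_s: 14.4
tcp_pos: [0.5337, 0.1043, 0.1484]
eef_rot: [-178.5, -1.5, -171.5]
contact_force: [-0.5, -3.0, 0.0]
gripper_width: 0.0155
t 14.4 j [  32.3   13.6  -22.1    0.9  -56.2 -114.3] tcp [0.5337 0.1043 0.1484] [-178.5   -1.5 -171.5] F [-0.5 -3.   0. ] M [ 0.45 -0.35  0.74] w 0.0155
red n 0 [nan nan nan] turned deg mod 360 nanlook.py:14: RuntimeWarning: Mean of empty slice.
  k=(abs(X-c[0])<.08)&(abs(Y-c[1])<.08)&(p[...,0]>120)&(p[...,1]<80)&(Z>.1);m=P[k].mean(0)
  ret = um.true_divide(
```

```bash
python3 -m inch '[{"x":0,"y":0,"z":0,"yaw":-1},{"x":0,"y":0,"z":0,"yaw":-1},{"x":0,"y":0,"z":0,"yaw":-1},{"x":0,"y":0,"z":0,"yaw":-1},{"x":0,"y":0,"z":0,"yaw":-1}]'
python3 -m inch '[{"x":0,"y":0,"z":0,"yaw":-1},{"x":0,"y":0,"z":0,"yaw":-1},{"x":0,"y":0,"z":0,"yaw":-1},{"x":0,"y":0,"z":0,"yaw":-1},{"x":0,"y":0,"z":0,"yaw":-1}]'
python3 -m inch '[{"x":0,"y":0,"z":0,"yaw":-1},{"x":0,"y":0,"z":0,"yaw":-1},{"x":0,"y":0,"z":0,"yaw":-1},{"x":0,"y":0,"z":0,"yaw":-1},{"x":0,"y":0,"z":0,"yaw":-1}]'
python3 -m inch '[{"x":0,"y":0,"z":0,"yaw":-1},{"x":0,"y":0,"z":0,"yaw":-1},{"x":0,"y":0,"z":0,"yaw":0}]'
python3 -c "
from look import *;show()"
```

```text
time_s: 14.87
tcp_pos: [0.5339, 0.1042, 0.1487]
eef_rot: [-179.3, -1.8, -150.6]
contact_force: [0.2, -1.1, 0.2]
gripper_width: 0.0158
time_s: 15.28
tcp_pos: [0.534, 0.1039, 0.1489]
eef_rot: [179.9, -1.8, -129.6]
contact_force: [-0.2, 0.3, 0.6]
gripper_width: 0.0153
time_s: 15.7
tcp_pos: [0.5343, 0.1039, 0.1493]
eef_rot: [179.2, -1.5, -108.4]
contact_force: [-0.8, 0.5, 0.9]
gripper_width: 0.0151
time_s: 15.95
tcp_pos: [0.5344, 0.1038, 0.1494]
eef_rot: [179.0, -1.4, -99.6]
contact_force: [-1.5, 0.1, -1.2]
gripper_width: 0.0156
t 15.95 j [ 31.9  13.5 -21.9   0.4 -56.2 -41.7] tcp [0.5344 0.1038 0.1494] [179.   -1.4 -99.6] F [-1.5  0.1 -1.2] M [ 0.28 -0.43  0.24] w 0.0156
```

```bash
python3 -m inch '[{"x":0,"y":0,"z":0,"yaw":0},{"x":0,"y":0,"z":0,"yaw":0},{"x":0,"y":0,"z":0,"yaw":0},{"x":0,"y":0,"z":0,"yaw":0},{"x":0,"y":0,"z":0,"yaw":0}]' 0
python3 -m inch '[{"x":0,"y":0,"z":-0.5,"yaw":0},{"x":0,"y":0,"z":-0.5,"yaw":0},{"x":0,"y":0,"z":-0.5,"yaw":0},{"x":0,"y":0,"z":-0.5,"yaw":0},{"x":0,"y":0,"z":-0.3,"yaw":0}]'
python3 -c "
from look import *;show()"
```

```text
time_s: 16.37
tcp_pos: [0.5343, 0.1037, 0.1494]
eef_rot: [179.0, -1.4, -99.8]
contact_force: [-0.9, 0.7, -0.5]
gripper_width: 0.0417
time_s: 16.78
tcp_pos: [0.534, 0.1042, 0.2065]
eef_rot: [178.7, -1.6, -100.0]
contact_force: [1.0, -0.2, 0.4]
gripper_width: 0.0436
t 16.7833 j [ 31.9  10.7 -17.3   0.4 -64.  -42.1] tcp [0.534  0.1042 0.2065] [ 178.7   -1.6 -100. ] F [ 1.  -0.2  0.4] M [ 0.24 -0.23 -0.02] w 0.0436
```

```bash
python3 -m inch '[{"x":0,"y":0,"z":-0.01,"yaw":-1},{"x":0,"y":0,"z":-0.01,"yaw":-1},{"x":0,"y":0,"z":-0.01,"yaw":-1},{"x":0,"y":0,"z":-0.01,"yaw":-1},{"x":0,"y":0,"z":-0.01,"yaw":-1}]'
python3 -m inch '[{"x":0,"y":0,"z":-0.01,"yaw":-1},{"x":0,"y":0,"z":-0.01,"yaw":-1},{"x":0,"y":0,"z":-0.01,"yaw":-1},{"x":0,"y":0,"z":-0.01,"yaw":-1},{"x":0,"y":0,"z":-0.01,"yaw":-1}]'
python3 -m inch '[{"x":0,"y":0,"z":-0.01,"yaw":-1},{"x":0,"y":0,"z":-0.01,"yaw":-1},{"x":0,"y":0,"z":-0.01,"yaw":-1},{"x":0,"y":0,"z":-0.01,"yaw":-1},{"x":0,"y":0,"z":-0.01,"yaw":-1}]'
python3 -m inch '[{"x":0,"y":0,"z":-0.01,"yaw":-1},{"x":0,"y":0,"z":-0.01,"yaw":-1},{"x":0,"y":0,"z":-0.01,"yaw":-1},{"x":0,"y":0,"z":-0.01,"yaw":-1},{"x":0,"y":0,"z":-0.01,"yaw":-1}]'
python3 -m inch '[{"x":0,"y":0,"z":-0.01,"yaw":-1},{"x":0,"y":0,"z":-0.01,"yaw":-1},{"x":0,"y":0,"z":-0.01,"yaw":-1},{"x":0,"y":0,"z":-0.01,"yaw":-1},{"x":0,"y":0,"z":-0.01,"yaw":-1}]'
python3 -m inch '[{"x":0,"y":0,"z":-0.01,"yaw":-1},{"x":0,"y":0,"z":-0.01,"yaw":-1},{"x":0,"y":0,"z":-0.01,"yaw":-1},{"x":0,"y":0,"z":-0.01,"yaw":-1},{"x":0,"y":0,"z":-0.01,"yaw":-1}]'
python3 -m inch '[{"x":0,"y":0,"z":-0.01,"yaw":-1},{"x":0,"y":0,"z":-0.01,"yaw":-1},{"x":0,"y":0,"z":-0.01,"yaw":-1},{"x":0,"y":0,"z":-0.01,"yaw":-1},{"x":0,"y":0,"z":-0.01,"yaw":-1}]'
python3 -m inch '[{"x":0,"y":0,"z":-0.01,"yaw":-1},{"x":0,"y":0,"z":-0.01,"yaw":-1},{"x":0,"y":0,"z":-0.01,"yaw":-1},{"x":0,"y":0,"z":-0.01,"yaw":-1},{"x":0,"y":0,"z":-0.01,"yaw":-1}]'
python3 - <<'E'
from look import *
s=show()
p,P=cloud("wrist");cv2.imwrite("pics/w2.png",p[:,:,::-1])
X,Y,Z=np.moveaxis(P,-1,0)
b=(abs(X-.534)<.075)&(abs(Y-.105)<.075)&(Z>.145)&(Z<.178)
q=P[b];c=q[:,:2].mean(0);w,V=np.linalg.eigh(np.cov((q[:,:2]-c).T));t=(q[:,:2]-c)@V[:,1]
print(b.sum(),c,V[:,1],np.degrees(np.arctan2(*V[::-1,1])),np.ptp(t),c+V[:,1]*(t.max()+t.min())/2,np.median(q[:,2]))
red()
E
```

```text
time_s: 17.2
tcp_pos: [0.5349, 0.1048, 0.2102]
eef_rot: [178.4, -1.0, -79.4]
contact_force: [0.2, 0.3, 0.7]
gripper_width: 0.0439
time_s: 17.62
tcp_pos: [0.5344, 0.1047, 0.2107]
eef_rot: [178.1, -0.4, -58.4]
contact_force: [-0.0, -0.7, 0.4]
gripper_width: 0.0441
time_s: 18.03
tcp_pos: [0.5338, 0.1046, 0.2111]
eef_rot: [178.0, 0.4, -37.5]
contact_force: [-0.3, 0.0, 0.8]
gripper_width: 0.0441
time_s: 18.45
tcp_pos: [0.5333, 0.1045, 0.2114]
eef_rot: [178.2, 1.2, -16.6]
contact_force: [-0.7, 0.6, -0.0]
gripper_width: 0.0439
time_s: 18.87
tcp_pos: [0.5327, 0.1044, 0.2118]
eef_rot: [178.8, 1.8, 4.3]
contact_force: [0.2, 0.9, 0.4]
gripper_width: 0.0436
time_s: 19.28
tcp_pos: [0.5322, 0.1043, 0.2121]
eef_rot: [179.5, 2.2, 25.3]
contact_force: [-0.2, 0.2, -0.1]
gripper_width: 0.044
time_s: 19.7
tcp_pos: [0.5316, 0.1042, 0.2125]
eef_rot: [-179.6, 2.3, 46.2]
contact_force: [-0.4, 0.2, 0.4]
gripper_width: 0.0438
time_s: 20.12
tcp_pos: [0.5311, 0.1041, 0.2129]
eef_rot: [-178.7, 2.1, 67.2]
contact_force: [0.4, 0.4, 0.2]
gripper_width: 0.0438
t 20.1167 j [ 32.   10.4 -16.8   0.2 -65.3 125.1] tcp [0.5311 0.1041 0.2129] [-178.7    2.1   67.2] F [0.4 0.4 0.2] M [-0.02 -0.17  0.04] w 0.0438
3465 [0.53847296 0.12148097] [0.16097828 0.98695795] 80.73631618341616 0.12974809024420358 [0.5357882  0.10502073] 0.16530189398911518
red n 0 [nan nan nan] turned deg mod 360 nanlook.py:14: RuntimeWarning: Mean of empty slice.
  k=(abs(X-c[0])<.08)&(abs(Y-c[1])<.08)&(p[...,0]>120)&(p[...,1]<80)&(Z>.1);m=P[k].mean(0)
  ret = um.true_divide(
```

View pics/w2.png

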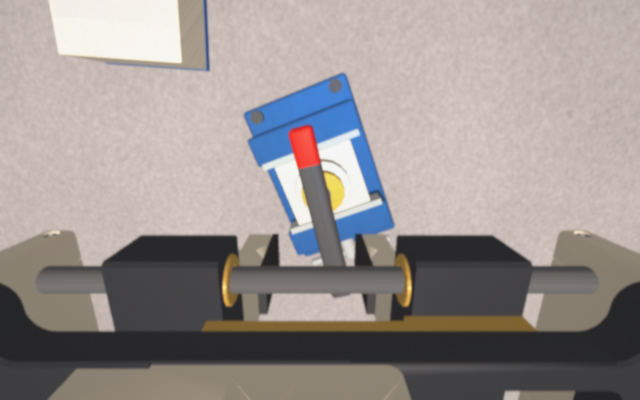

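```bash
python3 -m inch '[{"x":0,"y":0,"z":0,"yaw":-1},{"x":0,"y":0,"z":0,"yaw":-1},{"x":0,"y":0,"z":0,"yaw":-1},{"x":0,"y":0,"z":0,"yaw":-0.2},{"x":0.05,"y":0.1,"z":0.5,"yaw":0}]'
python3 -m inch '[{"x":0.05,"y":0.1,"z":0.5,"yaw":0},{"x":0,"y":0,"z":0.5,"yaw":0},{"x":0,"y":0,"z":0.5,"yaw":0}]'
python3 -c "
from look import *;show()"
```

```text
time_s: 20.63
tcp_pos: [0.5342, 0.105, 0.2018]
eef_rot: [-178.5, 1.7, 79.5]
contact_force: [0.8, 0.6, -0.3]
gripper_width: 0.0441
time_s: 20.88
tcp_pos: [0.5367, 0.1053, 0.1637]
eef_rot: [-178.6, 1.6, 78.8]
contact_force: [-0.2, -0.6, 0.1]
gripper_width: 0.0439
t 20.8833 j [ 31.8  13.2 -20.2   0.3 -58.8 136.9] tcp [0.5367 0.1053 0.1637] [-178.6    1.6   78.8] F [-0.2 -0.6  0.1] M [-0.02 -0.19  0.02] w 0.0439
```

```bash
python3 -m inch '[{"x":-0.03,"y":-0.06,"z":0.3,"yaw":-0.4},{"x":0,"y":0,"z":0.24,"yaw":0}]'
python3 -m inch '[{"x":0,"y":0,"z":0,"yaw":0},{"x":0,"y":0,"z":0,"yaw":0},{"x":0,"y":0,"z":0,"yaw":0},{"x":0,"y":0,"z":0,"yaw":0},{"x":0,"y":0,"z":0,"yaw":0}]' -1 60
python3 -m inch '[{"x":0,"y":0,"z":0,"yaw":0},{"x":0,"y":0,"z":0,"yaw":0}]'
python3 -c "
from look import *;show()"
```

```text
time_s: 21.05
tcp_pos: [0.5339, 0.1042, 0.1482]
eef_rot: [-178.5, 1.6, 80.2]
contact_force: [0.4, -0.6, 1.0]
gripper_width: 0.0441
time_s: 21.47
tcp_pos: [0.5342, 0.1042, 0.1485]
eef_rot: [-178.5, 1.7, 80.0]
contact_force: [15.0, -7.1, -14.2]
gripper_width: 0.016
time_s: 21.63
tcp_pos: [0.5344, 0.1041, 0.1484]
eef_rot: [-178.5, 1.6, 80.0]
contact_force: [0.5, -0.4, -2.9]
gripper_width: 0.0154
t 21.6333 j [ 31.8  13.9 -21.5   0.3 -56.8 138. ] tcp [0.5344 0.1041 0.1484] [-178.5    1.6   80. ] F [ 0.5 -0.4 -2.9] M [ 0.04 -0.49  0.19] w 0.0154
```

```bash
python3 -m inch '[{"x":0,"y":0,"z":0,"yaw":1},{"x":0,"y":0,"z":0,"yaw":1},{"x":0,"y":0,"z":0,"yaw":1},{"x":0,"y":0,"z":0,"yaw":1},{"x":0,"y":0,"z":0,"yaw":1}]'
python3 -m inch '[{"x":0,"y":0,"z":0,"yaw":1},{"x":0,"y":0,"z":0,"yaw":1},{"x":0,"y":0,"z":0,"yaw":1},{"x":0,"y":0,"z":0,"yaw":1},{"x":0,"y":0,"z":0,"yaw":1}]'
python3 -m inch '[{"x":0,"y":0,"z":0,"yaw":1},{"x":0,"y":0,"z":0,"yaw":1},{"x":0,"y":0,"z":0,"yaw":1},{"x":0,"y":0,"z":0,"yaw":1},{"x":0,"y":0,"z":0,"yaw":1}]'
python3 -m inch '[{"x":0,"y":0,"z":0,"yaw":1},{"x":0,"y":0,"z":0,"yaw":1},{"x":0,"y":0,"z":0,"yaw":1},{"x":0,"y":0,"z":0,"yaw":1},{"x":0,"y":0,"z":0,"yaw":1}]'
python3 -m inch '[{"x":0,"y":0,"z":0,"yaw":1},{"x":0,"y":0,"z":0,"yaw":1},{"x":0,"y":0,"z":0,"yaw":1},{"x":0,"y":0,"z":0,"yaw":1},{"x":0,"y":0,"z":0,"yaw":1}]'
python3 -c "
from look import *;show()"
```

```text
time_s: 22.05
tcp_pos: [0.5343, 0.1041, 0.1481]
eef_rot: [-179.2, 2.0, 59.3]
contact_force: [2.0, -0.7, -4.5]
gripper_width: 0.0158
time_s: 22.47
tcp_pos: [0.5342, 0.1042, 0.1478]
eef_rot: [-179.9, 2.2, 38.3]
contact_force: [3.4, -2.1, -3.1]
gripper_width: 0.0157
time_s: 22.88
tcp_pos: [0.5341, 0.1043, 0.1477]
eef_rot: [179.4, 2.0, 17.2]
contact_force: [2.0, -1.6, -4.2]
gripper_width: 0.0157
time_s: 23.3
tcp_pos: [0.534, 0.1045, 0.1475]
eef_rot: [178.8, 1.6, -3.9]
contact_force: [1.7, -2.5, -4.1]
gripper_width: 0.0158
time_s: 23.72
tcp_pos: [0.534, 0.1047, 0.1472]
eef_rot: [178.5, 1.1, -25.0]
contact_force: [1.5, -2.3, -5.4]
gripper_width: 0.0155
t 23.7167 j [ 31.6  13.8 -21.5  -0.1 -56.5  33.4] tcp [0.534  0.1047 0.1472] [178.5   1.1 -25. ] F [ 1.5 -2.3 -5.4] M [ 0.23 -0.88  0.37] w 0.0155
```

```bash
python3 -m inch '[{"x":0,"y":0,"z":0,"yaw":1},{"x":0,"y":0,"z":0,"yaw":1},{"x":0,"y":0,"z":0,"yaw":1},{"x":0,"y":0,"z":0,"yaw":1},{"x":0,"y":0,"z":0,"yaw":1}]'
python3 -m inch '[{"x":0,"y":0,"z":0,"yaw":1},{"x":0,"y":0,"z":0,"yaw":1},{"x":0,"y":0,"z":0,"yaw":1},{"x":0,"y":0,"z":0,"yaw":1},{"x":0,"y":0,"z":0,"yaw":1}]'
python3 -m inch '[{"x":0,"y":0,"z":0,"yaw":1},{"x":0,"y":0,"z":0,"yaw":1},{"x":0,"y":0,"z":0,"yaw":1}]'
python3 -c "
from look import *;show()"
python3 -m inch '[{"x":0,"y":0,"z":0,"yaw":0.5},{"x":0,"y":0,"z":0,"yaw":0.5},{"x":0,"y":0,"z":0,"yaw":0.5}]'
python3 -c "
from look import *;show()"
```

```text
time_s: 24.13
tcp_pos: [0.5342, 0.1048, 0.147]
eef_rot: [178.3, 0.6, -46.1]
contact_force: [0.6, -2.7, -4.5]
gripper_width: 0.0155
time_s: 24.55
tcp_pos: [0.5343, 0.1049, 0.1467]
eef_rot: [178.4, 0.0, -67.2]
contact_force: [1.0, -1.8, -4.9]
gripper_width: 0.0154
time_s: 24.8
tcp_pos: [0.5344, 0.105, 0.1465]
eef_rot: [178.5, -0.3, -79.8]
contact_force: [-0.3, -1.0, -5.5]
gripper_width: 0.0157
t 24.8 j [ 31.5  13.8 -21.6  -0.4 -56.1 -21.1] tcp [0.5344 0.105  0.1465] [178.5  -0.3 -79.8] F [-0.3 -1.  -5.5] M [ 0.13 -0.99  0.31] w 0.0157
time_s: 25.05
tcp_pos: [0.5344, 0.105, 0.1464]
eef_rot: [178.5, -0.4, -86.3]
contact_force: [0.7, -1.7, -4.4]
gripper_width: 0.016
t 25.05 j [ 31.5  13.8 -21.7  -0.4 -56.1 -27.5] tcp [0.5344 0.105  0.1464] [178.5  -0.4 -86.3] F [ 0.7 -1.7 -4.4] M [ 0.07 -0.84  0.31] w 0.016
```

```bash
python3 -m inch '[{"x":0,"y":0,"z":0,"yaw":0.4},{"x":0,"y":0,"z":0,"yaw":0.4}]'
python3 -c "
from look import *;show()"
python3 -m inch '[{"x":0,"y":0,"z":0,"yaw":0.4},{"x":0,"y":0,"z":0,"yaw":0.4}]'
python3 -c "
from look import *;show()"
python3 -m inch '[{"x":0,"y":0,"z":0,"yaw":0.4},{"x":0,"y":0,"z":0,"yaw":0.4}]'
python3 -c "
from look import *;show()"
```

```text
time_s: 25.22
tcp_pos: [0.5344, 0.105, 0.1464]
eef_rot: [178.6, -0.4, -89.7]
contact_force: [1.4, -1.9, -4.8]
gripper_width: 0.0158
t 25.2167 j [ 31.5  13.7 -21.7  -0.5 -56.  -30.9] tcp [0.5344 0.105  0.1464] [178.6  -0.4 -89.7] F [ 1.4 -1.9 -4.8] M [ 0.1  -0.92  0.24] w 0.0158
time_s: 25.38
tcp_pos: [0.5345, 0.105, 0.1464]
eef_rot: [178.6, -0.5, -93.0]
contact_force: [1.2, -0.3, -4.0]
gripper_width: 0.0156
t 25.3833 j [ 31.5  13.7 -21.7  -0.5 -56.  -34.2] tcp [0.5345 0.105  0.1464] [178.6  -0.5 -93. ] F [ 1.2 -0.3 -4. ] M [ 0.07 -0.59  1.12] w 0.0156
time_s: 25.55
tcp_pos: [0.5345, 0.105, 0.1464]
eef_rot: [178.7, -0.6, -96.2]
contact_force: [0.9, -0.4, -4.3]
gripper_width: 0.0161
t 25.55 j [ 31.5  13.7 -21.7  -0.4 -56.  -37.4] tcp [0.5345 0.105  0.1464] [178.7  -0.6 -96.2] F [ 0.9 -0.4 -4.3] M [ 0.1  -0.57  1.85] w 0.0161
```

```bash
python3 -m inch '[{"x":0,"y":0,"z":0,"yaw":0},{"x":0,"y":0,"z":0,"yaw":0},{"x":0,"y":0,"z":0,"yaw":0},{"x":0,"y":0,"z":0,"yaw":0},{"x":0,"y":0,"z":0,"yaw":0}]' 0.2
python3 -m inch '[{"x":0,"y":0,"z":-0.5,"yaw":0},{"x":0,"y":0,"z":-0.8,"yaw":0},{"x":0,"y":0,"z":-0.8,"yaw":0},{"x":0,"y":0,"z":-0.8,"yaw":0},{"x":0,"y":0,"z":-0.8,"yaw":0}]'
python3 - <<'E'
from look import *
s=show()
p,P=cloud("wrist");cv2.imwrite("pics/w3.png",p[:,:,::-1])
X,Y,Z=np.moveaxis(P,-1,0)
b=(abs(X-.534)<.075)&(abs(Y-.105)<.075)&(Z>.14)&(Z<.175)
q=P[b];c=q[:,:2].mean(0);w,V=np.linalg.eigh(np.cov((q[:,:2]-c).T));t=(q[:,:2]-c)@V[:,1]
print(b.sum(),np.degrees(np.arctan2(*V[::-1,1])),np.ptp(t),c+V[:,1]*(t.max()+t.min())/2,np.median(q[:,2]))
E
```

```text
time_s: 25.97
tcp_pos: [0.5348, 0.1055, 0.1478]
eef_rot: [178.7, -0.5, -96.1]
contact_force: [-0.6, -0.1, 1.3]
gripper_width: 0.0436
time_s: 26.38
tcp_pos: [0.5341, 0.1048, 0.2392]
eef_rot: [178.3, -0.8, -96.2]
contact_force: [1.3, 0.2, 0.3]
gripper_width: 0.0525
t 26.3833 j [ 31.4   9.4 -14.1  -0.5 -68.4 -37.4] tcp [0.5341 0.1048 0.2392] [178.3  -0.8 -96.2] F [1.3 0.2 0.3] M [ 0.09 -0.21 -0.  ] w 0.0525
2750 89.7638797250779 0.11333424278901416 [0.53490618 0.09604432] 0.16291790827215819
```

View pics/w3.png

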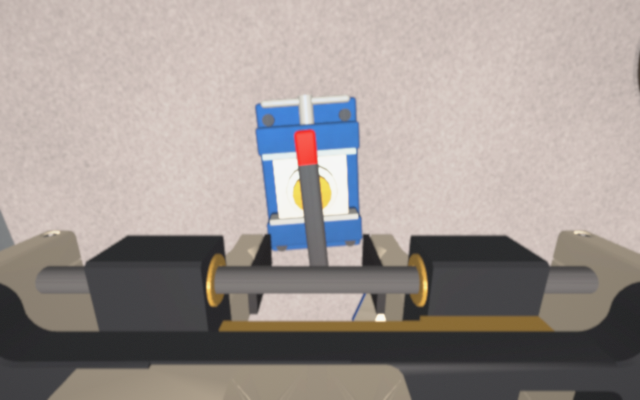

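```bash
python3 -m inch '[{"x":0,"y":0,"z":0,"yaw":0},{"x":0,"y":0,"z":0,"yaw":0}]'
python3 -c "
from plant import r;print(r.close_job())"
```

```text
time_s: 26.6
tcp_pos: [0.5372, 0.1057, 0.2461]
eef_rot: [178.8, -0.5, -96.1]
contact_force: [-0.3, 0.3, -0.4]
gripper_width: 0.053
the job is handed in; nothing more can be done
None
```

I turned the tap down to its stop, let go of it and handed the job in at 26.6 s. The hand-in reports no verdict.

**Turning:** I gripped the T-bar on its axis, and the wrist angle showed these tap positions:

| Move | Tap (rad) |
|---|---|
| Forward | 2.96 |
| Back | 1.70 |
| Forward | 4.51 |
| Back | 3.25 |
| Forward to the stop | about 6.25 |

I let go at 3.25 to re-grip half a turn round, because the last joint would have run out of range. A camera check there agreed, at about 187°. At the end the turning moment rose from about 0.3 to 1.85 N m and the tool stopped sinking, so I stopped turning.

**Last checks:**
- **Tap:** the wrist picture puts the bar about 358° from its start and about 5 mm lower, which matches full depth.
- **Gripper:** it was open, raised about 100 mm above its gripping height, and reading no contact force.
- **Bystanders:** I did not measure the bottles and the carton again at the end. The arm and gripper stayed well clear of them the whole way.

**Checks that failed or disagreed:**
- The top camera lost the red end whenever the gripper hid it. One partly hidden reading was about 5° below the wrist angle.
- The last picture showed only 113 mm of the 130 mm bar, because the gripper covered the rest.
- The tool drifted to about 2° off vertical, with no visible effect.

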